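# Fill the tappet carrier and hold it up level

## Robot

A 6-joint arm with a two-finger parallel gripper is mounted at the origin on the work surface; the furniture and walls round the work are solid. World frame = base frame: x ahead of the robot, y to its left, z up, the work surface at z = 0. Lengths are in m, angles in rad, forces in N, time in s.
With the tool pointing down it reaches from about 0.375 to 0.9 m from the base axis. Payload 3.1 kg.
Tool frame: the origin (TCP) lies midway between the tips of the shut fingers; the grasp point (between the pads) lies 19 mm behind it; z points along the fingers, y is the line along which they close (so a half turn about z gives the same grasp; the last joint's range is limited). The gripper opens to 87 mm and grips with 3 to 60 N. Pads are 19 mm wide; open, the fingers measure 117 mm over their backs; the gripper's body (75 mm by 190 mm) begins 51 mm behind the grasp point.
Start: joints at [-1.383, 0.527, 1.433, -0, 1.181, -0.178], TCP at [0.224, -0.584, 0.223] pointing down, gripper open.
Joint ranges: [-3.08, 3.08], [-0.75, 2.2], [0.22, 2.44], [-1.43, 4.57], [0, 2.65], [-2.85, 2.85]. Speed limits (rad/s): [2.79, 2.79, 3.14, 3.14, 3.14, 3.14].

## Interface

Orientations are given as a unit quaternion [x, y, z, w].
In Python, from rig import status, imaging, order gives the robot as it stands.
- The arm moves only by the tool arm_command, never from a script. Its argument "deltas" is one flat list of numbers, 5 for each row, row after row: the opening, from -1 (shut) to 1 (fully open), so that 0 is half open, then the shift along the tool's x, y, z in m, then the turn about the tool's z in rad. In form: [gripper, tx, ty, tz, roll, gripper, tx, ty, tz, roll, ...]. A call has 1 to 12 rows; each row shifts and turns the commanded pose from where the row before left it, along the tool's axes as they then stand; what a row does not reach is not made up. A row lasts 1/8 s, in which the tool goes at most 62.5 mm and 10.7 degrees, less where a joint would pass 70% of its speed; a pose out of reach is approached as far as the arm can. A call with a gripper value outside its range is refused whole. The fingers move at their own pace and stop on an object; "newtons" is the grip in N (left out, the last holds). Time passes only in rows, so rows that do not move let the fingers close. It gives the time, the measured TCP pose, the force, the opening and the grip force at its end, in the units of the state.
- status.get_obs(): the state, without advancing time (a new reading comes with each control period).
- imaging.camera(name): name is "side" or "top"; returns (picture, depth): 480x640x3 uint8, red, green, blue; 480x640 float32, m along the optical axis (not along the pixel's ray), 0 where there is no reading.
- imaging.camera_params(name): a dict with "intrinsics" (3x3 intrinsics, pixels), "camera_from_world" (4x4, takes a point from world to camera coordinates). Camera axes: x right, y up, looking along -z (the intrinsics and any distortion apply to the point x, -y, -z); pixel columns grow to the right and rows downward; lengths in m; the calibration is good to about 2 mm. A picture is of the moment at which its call begins. camera_params takes no time and is no camera call.
- order.hand_in(): hands the job in; it is judged then, once.
The state is a dict: "time": time; "q": joint angles; "joint_velocities": joint speeds; "joint_torque": joint torques, N m; "position": TCP position; "tool_rot": TCP orientation; "ft_force": force on the tool from outside, world axes, zero at the start; "moment": the same for the moment, N m; "grip_width": finger opening in m; "grip_force": force on a finger pad.
Only numpy, scipy, OpenCV 4.12 (cv2) and the standard library are available. Lean on these libraries where they do the work, as an engineer would, in place of code of your own. Each camera call takes 0.05 s, during which the arm holds its last target. There are 200 camera calls.

## Task

The carrier for one cylinder's four bucket tappets still has one empty bore: slide the loose tappet on the bench, crown up, fully home into it and let it go. Then pick the carrier up by its bar handle and hold it still and level, at least 10 cm clear of the bench, with all four tappets home; keep it from tipping on the way and leave the piston, spring and valve standing where they are. Finish while holding it: do not set it down or let go.

Things in the scene. Friction and masses are not known exactly. Their poses are not given: they have to be found in the camera images.
- loose_tappet_center (a point): Centre (13 mm up) of the loose bucket tappet: a plain pale steel cup, closed crown up, 33 mm in diameter and 26 mm tall, about 60 g, standing alone on the bench to the right of the carrier. z up through the crown; round, so its yaw means nothing.
- carrier: Loose tappet carrier: grey plastic block 164 x 136 mm (its x, y), top 27 mm above the bench, about 0.5 kg with handle; slides if pushed. Origin at the centre of its underside, z up. Four round blind bores at x = +-52, y = +-36 mm, 35 mm wide, 14 mm deep, mouths chamfered 2 mm; any one is empty, the others hold a tappet. A home tappet stands 12 mm proud. Full, it balances about its middle.
- carrier_handle: The carrier's handle, fixed to it: a flat aluminium bar 14 mm wide (carrier x), 116 mm long (carrier y), 16 mm high, above the middle of the block on two steel posts (12 mm thick, at y = +-45 mm). Origin at the bar's centre, 73 mm above the bench; the bar's underside is 38 mm above the block's top. Axes parallel to the carrier's.
- bore_0 (a point): Point in the bore at carrier x = -52, y = -36 mm where the centre of a tappet lies when it is home: on the bore's axis, 13 mm above its floor, 1 mm below the block's top.
- bore_1 (a point): Point in the bore at carrier x = -52, y = 36 mm where the centre of a tappet lies when it is home: on the bore's axis, 13 mm above its floor, 1 mm below the block's top.
- bore_2 (a point): Point in the bore at carrier x = 52, y = -36 mm where the centre of a tappet lies when it is home: on the bore's axis, 13 mm above its floor, 1 mm below the block's top.
- bore_3 (a point): Point in the bore at carrier x = 52, y = 36 mm where the centre of a tappet lies when it is home: on the bore's axis, 13 mm above its floor, 1 mm below the block's top.
- home_tappet_0_center (a point): Centre (half-way up) of one of the three tappets already home in the carrier, each in a bore of its own; same shape as the loose one (33 mm in diameter, 26 mm tall). z up through the crown.
- home_tappet_1_center (a point): Centre (half-way up) of one of the three tappets already home in the carrier, each in a bore of its own; same shape as the loose one (33 mm in diameter, 26 mm tall). z up through the crown.
- home_tappet_2_center (a point): Centre (half-way up) of one of the three tappets already home in the carrier, each in a bore of its own; same shape as the loose one (33 mm in diameter, 26 mm tall). z up through the crown.
- piston: Bystander: a bare aluminium piston standing on its skirt on the bench, 68 mm in diameter, 58 mm tall. Origin at the centre of its underside.
- spring: Bystander: a steel valve spring standing on end on the bench, 29 mm in diameter, 44 mm tall. Origin at the centre of its underside.
- valve: Bystander: a poppet valve standing on its 33 mm head on the bench, stem up, 109 mm tall. Origin at the centre of its underside.

How it is judged:
On the way:
1. the loose tappet is home in the empty bore, let go, while the carrier stands on the bench ((distance between loose_tappet_center and bore_0 below 0.004 m or distance between loose_tappet_center and bore_1 below 0.004 m or distance between loose_tappet_center and bore_2 below 0.004 m or distance between loose_tappet_center and bore_3 below 0.004 m) and angle between loose_tappet_center's own z axis and vertical below 0.1 rad and contact force between the fingers and loose_tappet below 0.1 N and height (world z) of carrier below 0.004 m and angle between carrier's own z axis and vertical below 0.03 rad), for 0.2 s.
At the end, for the whole second after the job is handed in: The fingers still grip the bar handle (over 3 N); the carrier's underside is 95 mm or more above the bench, within 5 degrees of level, at rest (under 20 mm/s, 0.1 rad/s); all four tappets are home: centre within 4 mm of a bore's point, tilted under 8 degrees (height (world z) of carrier above 0.095 m and angle between carrier's own z axis and vertical below 0.09 rad and linear speed of carrier below 0.02 m/s and angular speed of carrier below 0.1 rad/s and contact force between the fingers and carrier_handle above 3 N and (distance between loose_tappet_center and bore_0 below 0.004 m or distance between loose_tappet_center and bore_1 below 0.004 m or distance between loose_tappet_center and bore_2 below 0.004 m or distance between loose_tappet_center and bore_3 below 0.004 m) and (distance between home_tappet_0_center and bore_0 below 0.004 m or distance between home_tappet_0_center and bore_1 below 0.004 m or distance between home_tappet_0_center and bore_2 below 0.004 m or distance between home_tappet_0_center and bore_3 below 0.004 m) and (distance between home_tappet_1_center and bore_0 below 0.004 m or distance between home_tappet_1_center and bore_1 below 0.004 m or distance between home_tappet_1_center and bore_2 below 0.004 m or distance between home_tappet_1_center and bore_3 below 0.004 m) and (distance between home_tappet_2_center and bore_0 below 0.004 m or distance between home_tappet_2_center and bore_1 below 0.004 m or distance between home_tappet_2_center and bore_2 below 0.004 m or distance between home_tappet_2_center and bore_3 below 0.004 m) and angle between each of loose_tappet_center, home_tappet_0_center, home_tappet_1_center, home_tappet_2_center's own z axis and vertical below 0.14 rad); the arm keeps its last pose, push and grip.
It fails at once if the carrier tips more than 15 degrees (angle between carrier's own z axis and vertical above 0.26 rad).
It fails at once if the piston is shifted by more than 2 cm or knocked over (distance of piston from where it was at the start of the episode above 0.02 m or angle between piston's own z axis and vertical above 0.5 rad).
It fails at once if the spring is shifted by more than 2 cm or knocked over (distance of spring from where it was at the start of the episode above 0.02 m or angle between spring's own z axis and vertical above 0.5 rad).
It fails at once if the valve is shifted by more than 2 cm or knocked over (distance of valve from where it was at the start of the episode above 0.02 m or angle between valve's own z axis and vertical above 0.5 rad).
It also fails if it takes over 56 s, if anything falls off the work surface, if the arm or the gripper's body presses on something with over 40 N, if the wrist force passes 120 N, or if a joint passes its speed limit or range.

## Working session

There is one attempt and no reset: what is moved stays moved. The work goes in short steps, Python scripts to look and compute and a tool call to move; the robot and the scene stay as the last step left them, time stands still between calls to the robot, and variables do not carry over. Pictures are saved under pics/ and viewed, at most 10 in all, crops included, and the job is handed in when it is done.

Besides the shell and the picture viewer there is one more tool, called after "Emit:" as a command line: name --argument value ..., lists and objects as JSON in quotes. arm_command: Moves the arm, as the interface text tells. Its arguments: {"type":"object","properties":{"deltas":{"type":"array"},"newtons":{"type":"number"}},"required":["deltas"]}

```bash
mkdir -p pics
cat > h.py <<'E'
import numpy as np, cv2
from rig import status, imaging, order
def grab(n):
    im,d=imaging.camera(n); np.savez(f'{n}.npz',im=im,d=d); return im,d
def cloud(n,d):
    p=imaging.camera_params(n);K=np.array(p["intrinsics"]);T=np.linalg.inv(np.array(p["camera_from_world"]))
    v,u=np.mgrid[0:480,0:640]
    c=np.stack([(u-K[0,2])/K[0,0]*d,-(v-K[1,2])/K[1,1]*d,-d,np.ones_like(d)],-1)
    return (c@T.T)[...,:3]
def ray(n,u,v,z):
    p=imaging.camera_params(n);K=np.array(p["intrinsics"]);T=np.linalg.inv(np.array(p["camera_from_world"]))
    r=T[:3,:3]@np.array([(u-K[0,2])/K[0,0],-(v-K[1,2])/K[1,1],-1]);o=T[:3,3]
    return o+r*(z-o[2])/r[2]
E
python3 - <<'E'
from h import *
for n in("top","side"):
    im,d=grab(n);cv2.imwrite(f"pics/{n}0.png",im[...,::-1]);p=imaging.camera_params(n);print(n,{k:v for k,v in p.items()})
print(status.get_obs())
E
```

```text
top {'intrinsics': array([[537.52821633,   0.        , 322.51912593],
       [  0.        , 537.52821633, 244.95614677],
       [  0.        ,   0.        ,   1.        ]]), 'camera_from_world': array([[-0.01930834, -0.99949951, -0.02505845,  0.11926576],
       [ 0.98349374, -0.02349713,  0.17941   , -0.52698892],
       [-0.17990901, -0.02118072,  0.9834552 , -0.96896397],
       [ 0.        ,  0.        ,  0.        ,  1.        ]])}
side {'intrinsics': array([[589.32971145,   0.        , 322.10734685],
       [  0.        , 589.32971145, 235.38950599],
       [  0.        ,   0.        ,   1.        ]]), 'camera_from_world': array([[ 0.99929431,  0.03124244,  0.0208515 , -0.51484764],
       [-0.03303081,  0.46660756,  0.88384747, -0.09825791],
       [ 0.01788408, -0.88391249,  0.46731025, -1.10574488],
       [ 0.        ,  0.        ,  0.        ,  1.        ]])}
{'time': 0.1, 'q': array([-1.38349635e+00,  5.28349263e-01,  1.43375700e+00,  5.36453439e-09,
        1.18141178e+00, -1.78513784e-01]), 'joint_velocities': array([ 3.96639067e-04, -2.21987531e-03, -3.56007514e-03,  2.53707690e-04,
        3.18310832e-04, -4.55234368e-05]), 'joint_torque': array([-2.73730338e-04, -4.40986919e+01, -1.77150428e+01,  6.35060831e-02,
        5.33646403e-02, -3.44850787e-05]), 'position': array([ 0.22346438, -0.58298691,  0.22168966]), 'tool_rot': array([ 9.83318663e-01,  1.81888645e-01, -4.22672640e-06, -9.62687267e-04]), 'ft_force': array([-0.84353919, -0.11830894, -0.29563861]), 'moment': array([0.05114946, 0.01894703, 0.0067892 ]), 'grip_force': 0.0, 'grip_width': 0.08676813944041901}
```

View pics/top0.png

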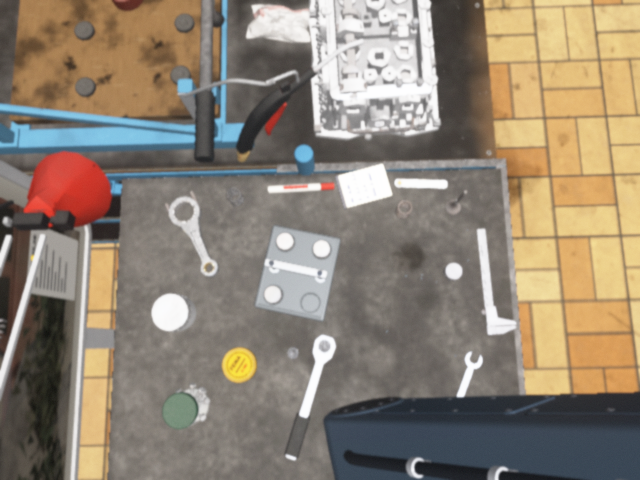

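View pics/side0.png

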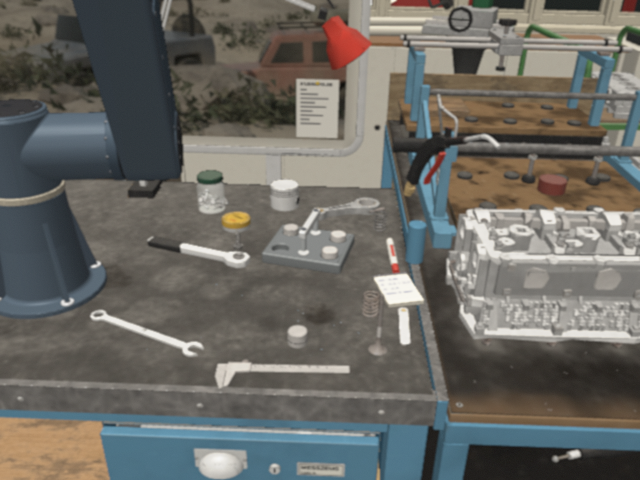

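The top view shows the carrier at about (298,272) with its empty bore at (310,302). The loose tappet is at (454,271), the spring at (404,208), the valve at (455,205) and the piston at (170,312).

```bash
cat > meas.py <<'E'
from h import *
def tappets(im,box,z,n="top",thr=170):
    x0,y0,x1,y1=box
    g=im[y0:y1,x0:x1].min(2); m=(g>thr).astype(np.uint8)
    out=[]
    for c in cv2.findContours(m,cv2.RETR_EXTERNAL,cv2.CHAIN_APPROX_NONE)[0]:
        if len(c)>10:
            (u,v),(a,b),_=cv2.fitEllipse(c); out.append((round(u+x0,1),round(v+y0,1),round(a,1),round(b,1),ray(n,u+x0,v+y0,z).round(4)))
    return out
E
python3 - <<'E'
from meas import *
im=np.load('top.npz')['im'];d=np.load('top.npz')['d']
for t in tappets(im,(250,220,345,325),.039): print(t)
print('loose',tappets(im,(435,255,472,290),.026))
z=cloud("top",d)
m=((z[...,0]>.38)&(z[...,0]<.72)&(z[...,1]>-.1)&(z[...,1]<.35)&(z[...,2]>.018)&(z[...,2]<.034)).astype(np.uint8)
sub=np.zeros_like(m);sub[215:330,245:350]=m[215:330,245:350]
P=z[sub>0][:,:2]
r=cv2.minAreaRect(P.astype(np.float32)*1000);print('carrier',r)
h=np.zeros(m.shape,bool);h[215:330,245:350]=((z[...,2]>.06)&(z[...,2]<.09))[215:330,245:350]
Q=z[h];print('handle',len(Q),Q.mean(0),cv2.minAreaRect(Q[:,:2].astype(np.float32)*1000))
for nm,u,v in(("loose",454,271),("spring",404,208),("valve",455,205),("piston",170,312),("bore",310,302)):print(nm,z[v-3:v+4,u-3:u+4].reshape(-1,3)[24],z[v-4:v+5,u-4:u+5,2].max())
s=np.load('side.npz');zs=cloud("side",s['d']);print('sideloose',zs[330,297],ray("side",297,330,.026), 'valve head',ray("side",378,350,0),'spring',ray("side",370,304,.022))
E
```

```text
(298.9, 271.2, 78.5, 89.2, array([0.4817, 0.1538, 0.039 ]))
loose [(453.5, 270.7, 15.7, 16.7, array([ 0.4777, -0.1408,  0.026 ]))]
carrier ((483.2760009765625, 157.87750244140625), (136.2648468017578, 164.37399291992188), 76.85814666748047)
handle 518 [0.4822417  0.15755221 0.08258415] ((482.9743957519531, 157.75534057617188), (115.49723815917969, 14.74889087677002), 76.70542907714844)
loose [ 0.47660784 -0.14074791  0.03023256] 0.033580557019934565
spring [ 0.60740656 -0.05456507  0.00962694] 0.047452695636331255
valve [ 0.60679552 -0.15182166  0.02591476] 1.0504683475820875
piston [0.40855268 0.39187564 0.05867687] 0.06211269916932127
bore [0.42485444 0.1348586  0.01429177] 1.0504683475820875
sideloose [ 0.47782766 -0.13659728  0.0259862 ] [ 0.47782891 -0.13661554  0.026     ] valve head [ 0.61133192 -0.14794494  0.        ] spring [ 0.60099542 -0.04849632  0.022     ]
```

Run:
```python
from meas import *
t=np.load('top.npz');s=np.load('side.npz');im=t['im']
for thr in(200,215): print(thr,[x for x in tappets(im,(250,220,345,325),.039,thr=thr)])
for n,a in(("top",t),("side",s)):
    z=cloud(n,a['d']);X,Y,Z=z[...,0],z[...,1],z[...,2]
    m=(abs(X-.478)<.03)&(abs(Y+.139)<.03)&(Z>.022)&(Z<.05)
    print(n,'loose',z[m].mean(0),(z[m].max(0)+z[m].min(0))/2,np.ptp(z[m],0))
    m=(abs(X-.483)<.03)&(abs(Y-.158)<.075)&(Z>.076)&(Z<.1)
    print(n,'handle',z[m].mean(0),cv2.minAreaRect(z[m][:,:2].astype(np.float32)*1000))
    c,si=np.cos(-.232),np.sin(-.232);dx,dy=X-.483,Y-.158;cx=c*dx+si*dy;cy=-si*dx+c*dy
    for bx in(-.052,.052):
        for by in(-.036,.036):
            m=(np.hypot(cx-bx,cy-by)<.024)&(Z>.035)&(Z<.055)
            if m.sum()>20:print(n,bx,by,m.sum(),cx[m].mean().round(4),cy[m].mean().round(4),Z[m].mean().round(4))
    m=(np.hypot(cx+.052,cy+.036)<.025)&(Z<.019);print(n,'empty',m.sum(),cx[m].mean(),cy[m].mean(),Z[m].mean())
```

```text
200 [(272.1, 293.9, 15.7, 15.9, array([0.4398, 0.2049, 0.039 ])), (296.2, 270.2, 14.9, 62.0, array([0.4837, 0.1591, 0.039 ])), (321.1, 248.1, 16.0, 16.4, array([0.5254, 0.1108, 0.039 ])), (284.3, 240.6, 15.8, 15.9, array([0.5416, 0.1812, 0.039 ]))]
215 [(272.1, 293.9, 14.7, 15.0, array([0.4398, 0.205 , 0.039 ])), (298.1, 271.0, 14.7, 55.6, array([0.4822, 0.1553, 0.039 ])), (266.7, 262.4, 3.2, 6.8, array([0.5   , 0.2152, 0.039 ])), (321.2, 248.0, 15.3, 15.5, array([0.5254, 0.1108, 0.039 ])), (284.4, 240.6, 15.1, 15.4, array([0.5416, 0.181 , 0.039 ]))]
top loose [ 0.4782679  -0.13930102  0.02826688] [ 0.4784382  -0.13967016  0.02863097] [0.03247984 0.03261946 0.0127035 ]
top handle [0.48259288 0.15763465 0.08310189] ((483.0323791503906, 157.74249267578125), (115.50687408447266, 14.637249946594238), 76.56734466552734)
top -0.052 0.036 244 -0.0522 0.0354 0.0411
top 0.052 -0.036 236 0.0518 -0.0362 0.0412
top 0.052 0.036 229 0.0516 0.0359 0.0413
top empty 243 -0.05121263093014275 -0.03581770217420031 0.015545071945871174
side loose [ 0.47903124 -0.1419136   0.02622597] [ 0.47886312 -0.14073397  0.02573933] [0.03127868 0.03544028 0.00742724]
side handle [0.48343003 0.15002133 0.08129733] ((483.5333251953125, 155.85105895996094), (116.67056274414062, 14.442619323730469), 77.03701782226562)
side -0.052 0.036 110 -0.0507 0.033 0.0393
side 0.052 -0.036 132 0.0533 -0.0382 0.0392
side 0.052 0.036 113 0.0531 0.0331 0.0393
side empty 53 -0.05638454456245108 -0.022466510654962978 0.015205863807319643
```

Emit:
arm_command --deltas '[1,0,0,0,-0.162,1,0,0,0,-0.162,1,0,0,0,-0.162,1,0,0,0,-0.162,1,0,0,0,-0.162,1,0,0,0,-0.162]'

```text
time: 0.85
position: [0.2235, -0.5832, 0.2219]
tool_rot: [0.783, 0.622, 0.0, -0.001]
ft_force: [0.4, 0.0, 0.4]
grip_width: 0.0869
grip_force: 0.0
```

The top ray and the depth agree: carrier at about (0.483, 0.157) with yaw about −13.3°, empty bore_0, loose tappet at about (0.478, −0.140). I'm moving above the tappet.

Emit:
arm_command --deltas '[1,0.0408,0.0123,0,0,1,0.0408,0.0123,0,0,1,0.0408,0.0123,0,0,1,0.0408,0.0123,0,0,1,0.0408,0.0123,0,0,1,0.0408,0.0123,0,0,1,0.0408,0.0123,0,0,1,0.0408,0.0123,0,0,1,0.0408,0.0123,0,0,1,0.0408,0.0123,0,0,1,0.0408,0.0123,0,0,1,0.0408,0.0128,0,0]'

```text
time: 2.35
position: [0.4811, -0.1401, 0.2223]
tool_rot: [0.785, 0.62, -0.0, -0.0]
ft_force: [1.0, -0.1, 0.8]
grip_width: 0.0873
grip_force: 0.0
```

Emit:
arm_command --deltas '[1,0,0,0.04,0,1,0,0,0.04,0,1,0,0,0.03,0,1,0,0,0.02,0,1,0,0,0,0]'

```text
time: 2.98
position: [0.4795, -0.1408, 0.091]
tool_rot: [0.785, 0.62, -0.001, -0.002]
ft_force: [-0.1, 0.4, 0.1]
grip_width: 0.087
grip_force: 0.0
```

Run:
```python
from h import *
im,d=grab("side");cv2.imwrite("pics/side1.png",cv2.resize(im[220:380,200:420,::-1],None,fx=3,fy=3));print(status.get_obs()['position'])
```

```text
[ 0.48031241 -0.14118167  0.09205133]
```

View pics/side1.png

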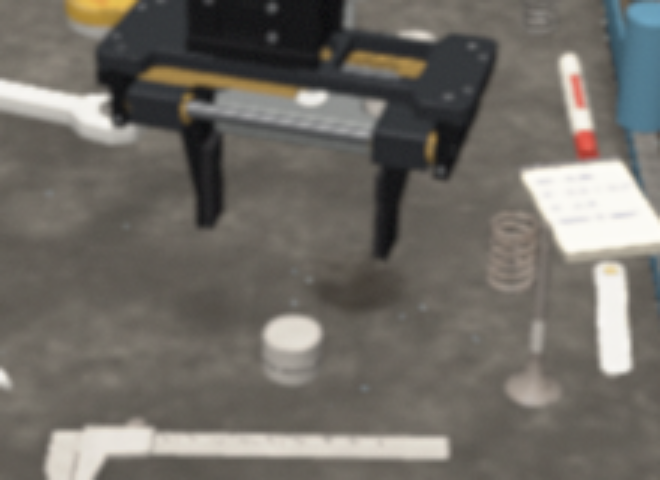

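The fingers straddle the tappet (crop at 290,345), and the spring and valve are well clear to the right. I'm descending so only the upper ~10 mm is gripped.

Emit:
arm_command --deltas '[1,0,0,0.03,0,1,0,0,0.025,0,1,0,0,0.015,0,1,0,0,0.005,0,1,0,0,0,0,1,0,0,0,0]'

```text
time: 3.78
position: [0.4813, -0.1417, 0.0183]
tool_rot: [0.784, 0.62, 0.0, 0.001]
ft_force: [0.1, -0.1, -0.5]
grip_width: 0.0871
grip_force: 0.0
```

Emit:
arm_command --deltas '[-1,0,0,0,0,-1,0,0,0,0,-1,0,0,0,0,-1,0,0,0,0,-1,0,0,0,0,-1,0,0,0,0,-1,0,0,0,0,-1,0,0,0,0]' --newtons 15

```text
time: 4.78
position: [0.4805, -0.1413, 0.0175]
tool_rot: [0.784, 0.62, -0.0, -0.0]
ft_force: [-0.5, -1.2, -0.2]
grip_width: 0.0314
grip_force: 15.0
```

Emit:
arm_command --deltas '[-1,0,0,-0.01,0,-1,0,0,-0.03,0,-1,0,0,-0.03,0,-1,0,0,-0.03,0,-1,0,0,0,0,-1,0,0,0,0]'

```text
time: 5.52
position: [0.4804, -0.1413, 0.1175]
tool_rot: [0.784, 0.62, -0.0, -0.0]
ft_force: [0.2, -0.3, 0.0]
grip_width: 0.0315
grip_force: 15.0
```

Run:
```python
from h import *
im,d=grab("side");cv2.imwrite("pics/side2.png",cv2.resize(im[200:340,200:400,::-1],None,fx=3,fy=3));o=status.get_obs();print(o['position'],o['grip_width'])
```

```text
[ 0.48009209 -0.14109546  0.11698164] 0.031605858133296395
```

View pics/side2.png

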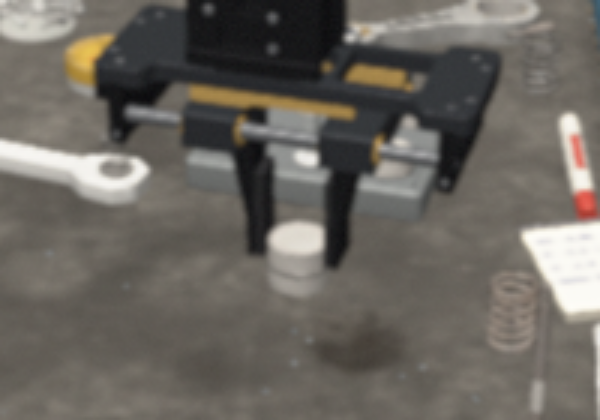

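The tappet is held upright by its upper part at crop (298,258). Next I measure where it sits in the hand.

Run:
```python
from h import *
from scipy.optimize import least_squares
s=np.load('side.npz');im=s['im'];P=cloud("side",s['d']);X,Y,Z=P[...,0],P[...,1],P[...,2]
m=(im.min(2)>110)&(abs(X-.48)<.025)&(abs(Y+.141)<.035)&(Z>.09)&(Z<.14)
Q=P[m];print(len(Q),Q.min(0),Q.max(0),np.percentile(Q[:,2],[5,50,90,95]))
top=Q[:,2].max()
w=Q[(Q[:,2]<np.percentile(Q[:,2],40))]
r=least_squares(lambda p:np.hypot(w[:,0]-p[0],w[:,1]-p[1])-.0165,[.48,-.141],loss='soft_l1',f_scale=.001);print('wall fit',r.x,abs(r.fun).mean())
c=Q[Q[:,2]>np.percentile(Q[:,2],60)];print('crown',c.mean(0),(c.min(0)+c.max(0))/2,np.ptp(c,0))
```

```text
406 [ 0.46538824 -0.15944803  0.10034076] [ 0.4942674  -0.1241527   0.12913112] [0.10336568 0.12330434 0.1275005  0.12784302]
wall fit [ 0.48236552 -0.13950046] 0.0008783724752609095
crown [ 0.48061234 -0.1414224   0.12695618] [ 0.47963874 -0.14180036  0.12736899] [0.028501   0.03529533 0.00352425]
```

Emit:
arm_command --deltas '[-1,0.02,-0.009,0,0,-1,0.034,-0.0155,0,0,-1,0.034,-0.0155,0,0,-1,0.034,-0.0155,0,0,-1,0.034,-0.0155,0,0,-1,0.034,-0.0155,0,0,-1,0.034,-0.0155,0,0,-1,0.02,-0.01,0,0,-1,0.011,-0.0056,0,0,-1,0,0,0,0,-1,0,0,0,0]'

```text
time: 6.95
position: [0.4253, 0.1334, 0.1174]
tool_rot: [0.785, 0.62, -0.0, 0.0]
ft_force: [-0.3, 0.7, -0.6]
grip_width: 0.0317
grip_force: 15.0
```

Emit:
arm_command --deltas '[-1,0,0,0.02,0,-1,0,0,0.02,0,-1,0,0,0.012,0,-1,0,0,0,0,-1,0,0,0,0]'

```text
time: 7.58
position: [0.4256, 0.1336, 0.0659]
tool_rot: [0.785, 0.62, 0.0, 0.0]
ft_force: [0.4, 0.1, -1.0]
grip_width: 0.0315
grip_force: 15.0
```

Run:
```python
from h import *
im,d=grab("side");cv2.imwrite("pics/side3.png",cv2.resize(im[170:290,220:400,::-1],None,fx=4,fy=4));o=status.get_obs();print(o['position'],o['grip_width'],o['tool_rot'])
im,d=grab("top");cv2.imwrite("pics/top3.png",cv2.resize(im[200:340,230:400,::-1],None,fx=4,fy=4))
```

```text
[0.42567308 0.13371151 0.06603251] 0.03140398528411768 [7.84583800e-01 6.20022535e-01 4.56146990e-04 3.28765161e-04]
```

View pics/side3.png

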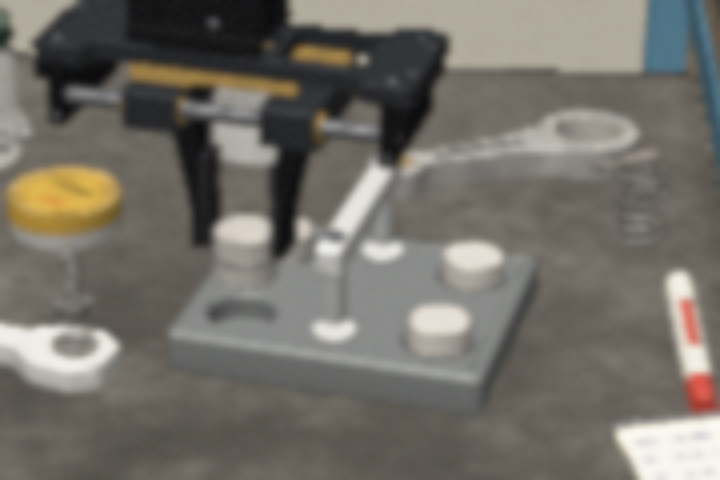

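The tappet is right above the empty bore (crop 245,312) and clear of the handle. I'll compare its crown with the home crowns in the same view.

Run:
```python
from h import *
s=np.load('side.npz');P=cloud("side",s['d']);X,Y,Z=P[...,0],P[...,1],P[...,2];im=s['im']
c,si=np.cos(-.232),np.sin(-.232);dx,dy=X-.483,Y-.157;cx=c*dx+si*dy;cy=-si*dx+c*dy
for bx,by,z0 in((.052,-.036,.039),(.052,.036,.039),(-.052,.036,.039),(-.052,-.036,.0765)):
    m=(np.hypot(cx-bx,cy-by)<.026)&(abs(Z-z0)<.0035)&(im.min(2)>120)
    q=np.c_[cx[m],cy[m]];h=(q.min(0)+q.max(0))/2
    v,u=np.nonzero(m);(eu,ev),ax,_=cv2.fitEllipse(cv2.convexHull(np.c_[u,v].astype(np.float32)))
    w=ray("side",eu,ev,z0);a,b=w[0]-.483,w[1]-.157
    print(bx,by,m.sum(),'mean',q.mean(0)-[bx,by],'mid',h-[bx,by],'ray',c*a+si*b-bx,-si*a+c*b-by,np.array(ax).round(1),'z',np.median(Z[m]))
```

```text
0.052 -0.036 127 mean [ 0.00088326 -0.00160279] mid [0.00066518 0.00081372] ray 0.0008606513456071649 -0.0017814131422621698 [10.2 15.8] z 0.03977977074469374
0.052 0.036 105 mean [ 0.00065762 -0.00162236] mid [0.00048685 0.00057331] ray 0.0005762815451954978 -0.000658478810082741 [ 9.1 14.9] z 0.03984882693785585
-0.052 0.036 20 mean [0.01163633 0.00302754] mid [0.01169057 0.00285109] ray 0.010263320628765109 0.0037522227307207334 [4.7 5.5] z 0.03981365202430026
-0.052 -0.036 95 mean [ 0.00231046 -0.00077257] mid [0.00169108 0.00014272] ray 0.0032954456469924676 -0.004750595077310231 [ 9.  13.8] z 0.07500645749472268
```

Emit:
arm_command --deltas '[-1,0,-0.0015,0,0,-1,0,0,0.012,0,-1,0,0,0.008,0,-1,0,0,0.004,0,-1,0,0,0.003,0,-1,0,0,0.003,0,-1,0,0,0,0]'

```text
time: 8.55
position: [0.4237, 0.1341, 0.0354]
tool_rot: [0.785, 0.62, -0.0, -0.0]
ft_force: [-0.1, -0.5, -0.5]
grip_width: 0.0317
grip_force: 15.0
```

Emit:
arm_command --deltas '[-1,0,0,0.002,0,-1,0,0,0.002,0,-1,0,0,0.001,0,-1,0,0,0,0]'

```text
time: 9.05
position: [0.4237, 0.1342, 0.0305]
tool_rot: [0.785, 0.62, -0.0, -0.0]
ft_force: [0.2, 0.2, -0.1]
grip_width: 0.0316
grip_force: 15.0
```

Emit:
arm_command --deltas '[0,0,0,0,0,0,0,0,0,0,0,0,0,0,0,0,0,0,0,0,0,0,0,0,0]'

```text
time: 9.68
position: [0.4237, 0.1342, 0.0306]
tool_rot: [0.784, 0.62, 0.0, 0.0]
ft_force: [0.9, -0.2, -1.0]
grip_width: 0.0436
grip_force: 0.0
```

Emit:
arm_command --deltas '[0,0,0,-0.01,0,0,0,0,-0.03,0,0,0,0,-0.04,0,0,0,0,-0.04,0,0,0,0,-0.03,0,0,0,0,0,0]'

```text
time: 10.42
position: [0.4252, 0.1343, 0.1831]
tool_rot: [0.784, 0.62, 0.003, 0.002]
ft_force: [0.2, -1.3, -0.2]
grip_width: 0.0435
grip_force: 0.0
```

Run:
```python
from h import *
im,d=grab("side");cv2.imwrite("pics/side4.png",cv2.resize(im[190:290,250:380,::-1],None,fx=5,fy=5));o=status.get_obs();print(o['position'],o['grip_width'],o['tool_rot'])
P=cloud("side",d);X,Y,Z=P[...,0],P[...,1],P[...,2]
c,si=np.cos(-.232),np.sin(-.232);dx,dy=X-.483,Y-.157;cx=c*dx+si*dy;cy=-si*dx+c*dy
for bx,by in((.052,-.036),(.052,.036),(-.052,.036),(-.052,-.036)):
    m=(np.hypot(cx-bx,cy-by)<.022)&(abs(Z-.041)<.006)&(im.min(2)>120)
    print(bx,by,m.sum(),cx[m].mean()-bx,cy[m].mean()-by,np.percentile(Z[m],[50,90]))
m=(abs(cx)<.02)&(abs(cy)<.07)&(Z>.076)&(Z<.1);r=cv2.minAreaRect(P[m][:,:2].astype(np.float32)*1000);print(r)
```

```text
[0.42407259 0.13422811 0.18172292] 0.043397197656040394 [0.78447613 0.62015725 0.0012142  0.00084546]
0.052 -0.036 127 0.0011467361795347367 -0.0016872758252371792 [0.03976826 0.04153259]
0.052 0.036 111 0.0010444644722001975 -0.0022890371807666107 [0.03986776 0.0416028 ]
-0.052 0.036 105 0.0007632234023226964 -0.001613957056103503 [0.03957083 0.04131857]
-0.052 -0.036 118 0.0014933960934092258 -0.0010573099325987129 [0.039202   0.04135358]
((483.5214538574219, 155.65516662597656), (116.4718017578125, 14.028790473937988), 76.9386978149414)
```

View pics/side4.png

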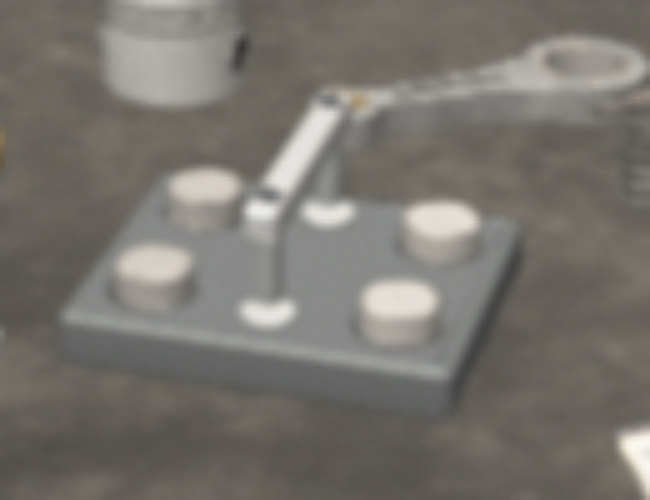

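All four tappets stand equally proud, with crowns at about 0.0395 m, and (152,262) in the crop is the newly placed one. Next is the handle.

Emit:
arm_command --deltas '[1,0.018,0.026,0,0,1,0.018,0.026,0,0,1,0,0,0,0,1,0,0,0,0,1,0,0,0.03,0,1,0,0,0.035,0,1,0,0,0.03,0,1,0,0,0.02,0,1,0,0,0.013,0,1,0,0,0,0]'

```text
time: 11.72
position: [0.4813, 0.1569, 0.0518]
tool_rot: [0.785, 0.62, -0.001, -0.001]
ft_force: [0.8, 0.5, 0.7]
grip_width: 0.0869
grip_force: 0.0
```

Emit:
arm_command --deltas '[-1,0,0,0,0,-1,0,0,0,0,-1,0,0,0,0,-1,0,0,0,0,-1,0,0,0,0,-1,0,0,0,0,-1,0,0,0,0,-1,0,0,0,0,-1,0,0,0,0,-1,0,0,0,0,-1,0,0,0,0,-1,0,0,0,0]' --newtons 50

```text
time: 13.22
position: [0.482, 0.1572, 0.0525]
tool_rot: [0.785, 0.62, -0.0, -0.0]
ft_force: [-2.5, 1.6, 0.3]
grip_width: 0.0133
grip_force: 50.0
```

Emit:
arm_command --deltas '[-1,0,0,-0.003,0,-1,0,0,-0.006,0,-1,0,0,-0.006,0,-1,0,0,-0.005,0,-1,0,0,0,0,-1,0,0,0,0]' --newtons 60

```text
time: 13.98
position: [0.4826, 0.1572, 0.0726]
tool_rot: [0.785, 0.62, 0.0, 0.0]
ft_force: [-0.4, 1.0, -6.4]
grip_width: 0.0129
grip_force: 60.0
```

Run:
```python
from h import *
o=status.get_obs();print(o['position'],o['ft_force'],o['moment'])
im,d=grab("side");P=cloud("side",d);X,Y,Z=P[...,0],P[...,1],P[...,2]
c,si=np.cos(-.232),np.sin(-.232);dx,dy=X-.483,Y-.157;cx=c*dx+si*dy;cy=-si*dx+c*dy
for bx,by in((.052,-.036),(.052,.036),(-.052,.036),(-.052,-.036)):
    m=(np.hypot(cx-bx,cy-by)<.022)&(abs(Z-.061)<.009)&(im.min(2)>120)
    print(bx,by,m.sum(),np.median(Z[m]))
```

```text
[0.48258324 0.15717378 0.07257989] [-0.37863114  0.96504717 -6.42360625] [-0.02903685 -0.02571656 -0.00351498]
0.052 -0.036 148 0.059405220838496586
0.052 0.036 129 0.05952637933534233
-0.052 0.036 124 0.05899336186792259
-0.052 -0.036 135 0.05913733805618138
```

Lifted level, about 20 mm up and carrying 6.4 N. I'm raising it the rest of the way.

Emit:
arm_command --deltas '[-1,0,0,-0.006,0,-1,0,0,-0.012,0,-1,0,0,-0.016,0,-1,0,0,-0.018,0,-1,0,0,-0.018,0,-1,0,0,-0.016,0,-1,0,0,-0.012,0,-1,0,0,-0.006,0,-1,0,0,0,0,-1,0,0,0,0,-1,0,0,0,0,-1,0,0,0,0]'

```text
time: 15.52
position: [0.4824, 0.1571, 0.1761]
tool_rot: [0.785, 0.62, -0.0, -0.0]
ft_force: [0.1, 1.2, -7.0]
grip_width: 0.0133
grip_force: 60.0
```

Run:
```python
from h import *
o=status.get_obs();print(o['time'],o['position'],o['ft_force'],o['grip_force'],o['moment'])
im,d=grab("side");cv2.imwrite("pics/side5.png",cv2.resize(im[100:300,220:420,::-1],None,fx=3,fy=3));P=cloud("side",d);X,Y,Z=P[...,0],P[...,1],P[...,2]
c,si=np.cos(-.232),np.sin(-.232);dx,dy=X-.483,Y-.157;cx=c*dx+si*dy;cy=-si*dx+c*dy
for bx,by in((.052,-.036),(.052,.036),(-.052,.036),(-.052,-.036)):
    m=(np.hypot(cx-bx,cy-by)<.022)&(abs(Z-.165)<.011)&(im.min(2)>120)
    print(bx,by,m.sum(),cx[m].mean()-bx,cy[m].mean()-by,np.median(Z[m]))
```

```text
15.525 [0.4824043  0.15713663 0.17610813] [ 0.05018961  1.18180327 -7.00788927] 59.991579595953226 [-0.01313737 -0.06618735 -0.01364143]
0.052 -0.036 158 0.001899332272484039 -0.0035454831238388995 0.16272738894160424
0.052 0.036 145 0.00179896443231993 -0.004297151276807951 0.16245592538974518
-0.052 0.036 128 0.002337280138216012 -0.004342178285708008 0.16246228395727824
-0.052 -0.036 144 0.0024381285049873067 -0.004501344805529883 0.16240515132043148
```

View pics/side5.png

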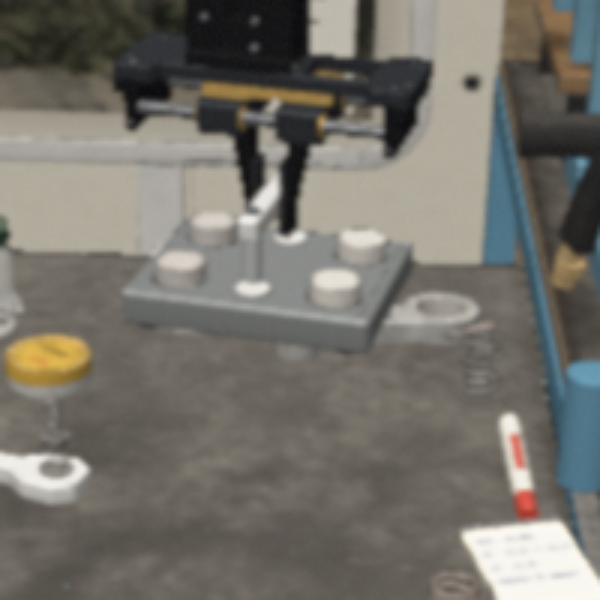

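The carrier hangs level and still at about 0.123 m, with all four crowns at the same height.

```bash
python3 -c "
from rig import order;print(order.hand_in())"
```

```text
the job is handed in; nothing more can be done
None
```

The job is handed in. The loose tappet is home in bore_0, and the carrier is held still and level by its handle, about 12 cm above the bench, with all four tappets home. I don't have the judge's verdict.

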